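Check the brake lever of a dewar cart's push handle

TASK

Check the brake on the dewar cart's push handle: with the outside of the fingers on the outer face of the red lever, press the lever in towards the bar until it meets its stop, without forcing it, and keep it there for a good second, so that it can be seen to stop short of the bar. Then ease it back out to rest without letting it snap back, and finish clear of it. Do not pinch or hook the lever, do not push on the bar, and leave the sample box, bottle and spanner where they are.

Things in the scene. Friction and masses are not known exactly. Their poses are not given: they have to be found in the camera images.
- stand: Bench stand, fixed: aluminium base plate 100 (x) x 360 (y) x 12 mm, two blue posts (30 x 22 mm, at y = -155 and +145 mm, heads 44 mm wide, up to 162 mm high) that carry the bar. Origin: centre of the plate's underside, on the bench. z up, y along the bar, x to the side where the lever sticks out. Its place and turn about z vary.
- bar: Push bar, fixed on the stand: steel tube 25 mm thick, black rubber grip 32 mm thick. Stand's origin and axes; centre line level at x = 0, z = 140 mm, y = -196 to +180 mm (rubber -125 to +30). A black bracket at y = 61 to 95 mm, out to x = 51 mm, z = 122 to 158 mm, carries the lever's pivot.
- brake_lever (a joint): Lever angle, rad; vertical pivot at x = 42, y = 75 mm in the stand's frame. 0 = rest, blade turned 0.34 rad outwards from the bar; grows as pressed in, to a rigid stop at 0.32 (blade 0.02 rad outwards, some 21 mm short of the rubber). A spring returns it: 3 N at rest to 10 N at the stop, felt 105 mm from the pivot; little damping: let go at the stop it snaps back at over 5 rad/s.
- lever_blade: Red outer half of the lever's straight blade. Origin on the pivot axis at the blade's half height (140 mm above the bench). Turns with the lever: -y runs along the blade to its free end, +x points out of the outer face, z up. Outer face: x = +5 mm, z = -10 to +10, y = -4 to -136 mm; a 20 mm red ball ends it, centre at y = -142 mm. Free space beneath, to the stand's plate or bench.
- lever_back: The dark rear half of the blade, which faces the bar: x = -5 to 0 mm in the blade's frame (same origin and axes). Not to be touched by the fingers.
- lever_press (a point): A good spot to press: on the outer face of the blade at half its height, 105 mm from the pivot. Same axes as the blade: +x points out of the face.
- cryobox: Sample box, white card with a blue lid, 136 x 136 x 52 mm, loose; stands on the lever's side of the stand. Origin: centre of its underside.
- reagent: White reagent bottle with an orange cap, 64 mm across, 130 mm tall, loose; stands beyond the bar's free end. Origin: centre of its underside.
- spanner: Steel spanner, about 160 mm long, lying loose on the bench on the lever's side, near the free end of the lever. Origin: near its middle, on the bench.
Mind the look-alikes: they are no part of the job. Several things have the shape of the reagent; the one meant has the colours described above.

How it is judged:
On the way, in this order (a step that is already met when the one before it is completed fails the run):
1. the lever is held in against its stop by the fingers from its outer side for a second (value of joint brake_lever above 0.3 rad and contact force between the fingers and lever_blade above 2 N and x of the grasp point in the frame of lever_press above -0.003 m), for 0.9 s.
2. the lever is back out at rest (value of joint brake_lever below 0.03 rad), for 0.2 s.
At the end, for the whole second after the job is handed in: The lever, after being held at its stop (beyond 0.30 of 0.32 rad, pressed by the fingers from outside) for about a second, is back out within 0.03 rad of rest and still; sample box, bottle and spanner within 15 mm of where they stood and at rest (value of joint brake_lever below 0.03 rad and velocity of joint brake_lever between -0.1 and 0.1 rad/s and distance of each of cryobox, reagent, spanner from where it was at the start of the episode below 0.015 m and linear speed of each of cryobox, reagent, spanner below 0.02 m/s); the robot touches nothing.
It fails at once if the lever snaps back out (faster than 3.5 rad/s) (velocity of joint brake_lever below -3.5 rad/s).
It fails at once if the lever is forced (over 60 N) (contact force between the fingers and lever_blade above 60 N).
It fails at once if the lever is pinched or hooked: a finger bears on its rear face (contact force between the fingers and lever_back above 3 N).
It fails at once if the bar is pushed or gripped (contact force between the fingers and bar above 3 N).
It fails at once if the sample box, bottle or spanner is moved, lifted or knocked (distance of any of cryobox, reagent, spanner from where it was at the start of the episode above 0.015 m).
It also fails if it takes over 32 s, if anything falls off the work surface, if the arm or the gripper's body presses on something with over 40 N, if the wrist force passes 120 N, or if a joint passes its speed limit or range.

ROBOT

A 6-joint arm with a two-finger parallel gripper is mounted at the origin on the work surface. World frame = base frame: x ahead of the robot, y to its left, z up, the work surface at z = 0. Lengths are in m, angles in rad, forces in N, time in s.
With the tool pointing down it reaches from about 0.35 to 0.775 m from the base axis. Payload 5.5 kg.
Tool frame: the origin (TCP) lies between the finger pads; the fingertips stand 17 mm ahead of it and the grasp point (between the pads) lies 2 mm behind it (env.finger_overhang is the distance from the TCP to the fingertips, in m); z points along the fingers, y is the direction in which the jaws open and shut (so a half turn about z gives the same grasp; the last joint's range is limited). The gripper opens to 85 mm and grips with 20 to 120 N. Pads are 22 mm wide; open, the fingers measure 114 mm over their backs; the gripper's body (76 mm by 85 mm) begins 54 mm behind the grasp point. The pads swing forward as they close: fully open they stand 13 mm farther back than shut.
Start: joints at [0.974, 0.313, 0.046, 1.304, 0, 1.431], TCP at [0.254, 0.516, 0.248] pointing down, gripper open.
Joint ranges: [-2.76, 2.76], [-0.86, 1.69], [-1.03, 1.26], [-2.2, 2.34], [-1.47, 1.5], [-3.14, 3.14]. Speed limits (rad/s): [2.57, 2.57, 3.14, 3.14, 3.14, 3.14].

INTERFACE

Orientations are given as a unit quaternion [w, x, y, z].
In Python, from workcell import env gives the robot as it stands. The module is installed in compiled form; this text tells all that it offers.
- The arm moves only by the tool arm_command, never from a script. Its argument "moves" is a list of rows, each a list of 5 numbers: the closure, from 0 (fully open) to 1 (shut), then the shift along the tool's x, y, z in mm, then the turn about the tool's z in rad. In form: [[fingers, dx, dy, dz, turn], ...]. A call has 1 to 12 rows; each row is the pose to reach, as a shift and turn from the pose commanded when the call began, along the tool's axes at that moment; what a row does not reach only later rows make up. A row lasts 1/10 s, in which the tool goes at most 50 mm and 8.59 degrees, less where a joint would pass 70% of its speed; a pose out of reach is approached as far as the arm can. A call with a gripper value outside its range is refused whole. The fingers move at their own pace and stop on an object; "squeeze" is the grip in N (left out, the last holds). Time passes only in rows, so rows that repeat a pose let the fingers close. It gives the time, the measured TCP pose, the force and the opening at its end, in the units of the state.
- env.get_state(): the state, without advancing time (a new reading comes with each control period).
- env.read_camera(name): name is "side" or "top"; returns (picture, depth): 400x640x3 uint8, blue, green, red; 400x640 float32, m along the optical axis (not along the pixel's ray), 0 where there is no reading.
- env.get_calibration(name): a dict with "fx", "fy", "cx", "cy" (pixels), "k1" (the pictures are not rectified: a ray, as slopes to the right and down, at radius r is drawn at 1 + k1 r^2 times it, then the intrinsics apply), "pose" (4x4, takes a point from camera to world coordinates). Camera axes: x right, y down, z forward; pixel columns grow to the right and rows downward; lengths in m; the calibration is good to about 2 mm. A picture is of the moment at which its call begins. get_calibration takes no time and is no camera call.
- env.hand_in(): hands the job in, once; it reports no verdict.
The state is a dict: "clock": time; "joint_pos": joint angles; "qvel": joint speeds; "tau": joint torques, N m; "tcp_pos": TCP position; "orientation": TCP orientation; "wrist_force": force on the tool from outside, world axes, zero at the start; "ft_torque": the same for the moment, N m; "finger_gap": finger opening in m.
Only numpy, scipy, OpenCV 4.12 (cv2) and the standard library are available. Lean on these libraries where they do the work, as an engineer would, in place of code of your own. Each camera call takes 0.05 s, during which the arm holds its last target. There are 200 camera calls.

## Working session

There is one attempt and no reset: what is moved stays moved. The work goes in short steps, Python scripts to look and compute and a tool call to move; the robot and the scene stay as the last step left them, time stands still between calls to the robot, and variables do not carry over. Pictures are saved under pics/ and viewed, about 8 in all and at most 12, crops included, and the job is handed in when it is done.

Besides the shell and the picture viewer there is one more tool, called after "Request:" by a JSON object that holds its "op" and its "data", one argument or row to a line. arm_command: Moves the arm, as the interface text tells. Its arguments: {"type":"object","properties":{"moves":{"type":"array","items":{"type":"array","items":{"type":"number"}}},"squeeze":{"type":"number"}},"required":["moves"]}

```bash
mkdir -p pics; cat > h.py <<'E'
from workcell import env
import numpy as np, cv2
def snap(n):
    im,d=env.read_camera(n); np.savez(f'/tmp/{n}.npz',im=im,d=d); return im,d
def pts(n,uv,d):
    c=env.get_calibration(n); K=np.array([[c['fx'],0,c['cx']],[0,c['fy'],c['cy']],[0,0,1.]])
    s=cv2.undistortPoints(np.array(uv,float).reshape(-1,1,2),K,np.array([c['k1'],0,0,0.])).reshape(-1,2)
    P=np.c_[s,np.ones(len(s))]
    T=np.array(c['pose'])
    if d is None: return T[:3,3],P@T[:3,:3].T
    return (P*np.array(d).reshape(-1,1))@T[:3,:3].T+T[:3,3]
E
python3 - <<'E'
from h import *
for n in('top','side'):
    im,d=snap(n); cv2.imwrite(f'pics/{n}0.png',im)
    hsv=cv2.cvtColor(im,cv2.COLOR_BGR2HSV)
    m=((hsv[...,0]<6)|(hsv[...,0]>174))&(hsv[...,1]>140)&(hsv[...,2]>70)
    k,l,s,c=cv2.connectedComponentsWithStats(m.astype(np.uint8))
    for i in range(1,k):
        if s[i,4]>25:
            v,u=np.nonzero((l==i)&(d>0)); P=pts(n,np.c_[u,v],d[v,u])
            print(n,s[i],np.median(P,0).round(3),P.min(0).round(3),P.max(0).round(3))
    print(np.array(env.get_calibration(n)['pose']).round(2).tolist())
s=env.get_state();print(s)
E
```

```text
top [313 195  58   9 103] [ 0.485 -0.048  0.149] [ 0.473 -0.093  0.141] [0.494 0.041 0.154]
top [ 14 370  89  30 622] [0.06  0.62  0.087] [0.021 0.318 0.08 ] [0.195 0.759 0.674]
[[-0.01, -0.98, 0.18, 0.3], [-1.0, 0.01, -0.0, 0.01], [-0.0, -0.18, -0.98, 1.08], [0.0, 0.0, 0.0, 1.0]]
side [ 65 160  20  15 106] [0.082 0.679 0.122] [0.069 0.628 0.108] [0.096 0.737 0.133]
side [ 42 172  44  41 369] [0.039 0.58  0.087] [-0.08   0.144  0.081] [0.089 0.787 0.28 ]
side [340 204   6   6  26] [ 0.476 -0.09   0.146] [ 0.469 -0.096  0.14 ] [ 0.481 -0.079  0.149]
[[0.7, -0.37, 0.61, -0.15], [-0.71, -0.38, 0.59, -0.61], [0.01, -0.85, -0.53, 0.66], [0.0, 0.0, 0.0, 1.0]]
{'clock': 0.1, 'joint_pos': array([ 9.74407866e-01,  3.13942164e-01,  4.51015916e-02,  1.30360272e+00,
       -9.70519683e-06,  1.43120647e+00]), 'qvel': array([-9.06305449e-04, -2.50042440e-03,  2.09701462e-03,  1.06833417e-03,
        1.52675187e-03, -1.44986717e-05]), 'tau': array([ 2.71379613e-03, -4.81724918e+01,  2.99243885e+01,  1.27058389e-02,
       -9.04857075e-05,  5.88062207e-06]), 'tcp_pos': array([0.25338452, 0.51568718, 0.24749211]), 'orientation': array([-2.91711226e-04,  2.26418607e-01,  9.74029741e-01, -7.70096643e-04]), 'wrist_force': array([-0.53393889,  0.39469051, -0.54682252]), 'ft_torque': array([-0.01155417,  0.02515614, -0.03997551]), 'finger_gap': 0.08533503294512243}
```

View pics/top0.png

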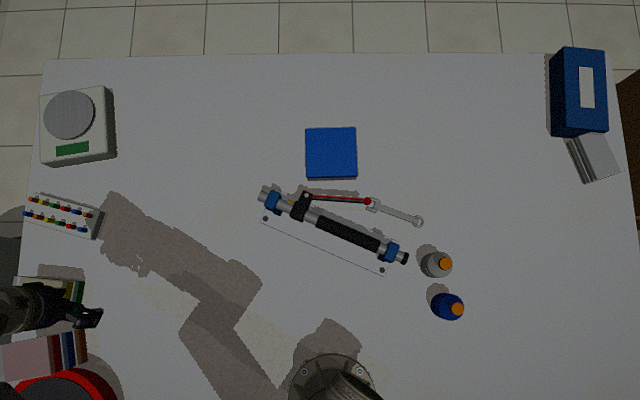

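View pics/side0.png

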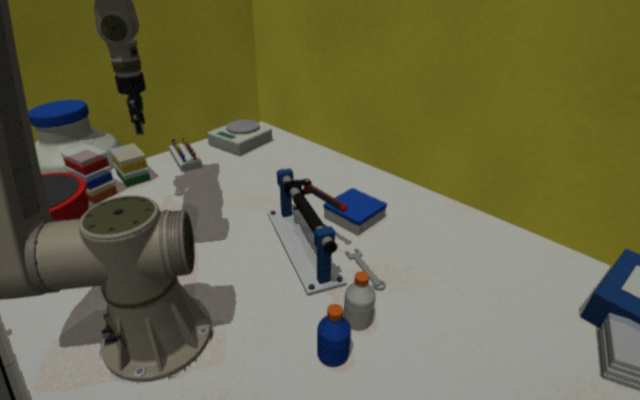

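Top view: the red lever runs from its bracket at (305,197) to its ball at (369,201), outer side up, towards the blue-lidded box at (331,152). The spanner is at (395,212). The white/orange bottle is at (437,264), and the blue bottle at (448,306) is a look-alike. The red tray at (60,385) and the red boxes at (45,360) can't be mistaken for the lever. I'll measure the stand and lever next, with one close crop.

```bash
cat >> h.py <<'E'
def onplane(n,uv,z):
    o,r=pts(n,uv,None); return o+r*((z-o[2])/r[:,2:3])
E
python3 - <<'E'
from h import *
f=np.load('/tmp/top.npz');im,d=f['im'],f['d']
hsv=cv2.cvtColor(im,cv2.COLOR_BGR2HSV)
cv2.imwrite('pics/crop.png',cv2.resize(im[110:290,240:470],None,fx=3.4,fy=3.3,interpolation=cv2.INTER_CUBIC))
# blue post heads
m=(abs(hsv[...,0].astype(int)-110)<15)&(hsv[...,1]>120)&(hsv[...,2]>50); m[:, :250]=0; m[:185]=0; m[:,410:]=0; m[275:]=0
k,l,s,c=cv2.connectedComponentsWithStats(m.astype(np.uint8))
for i in range(1,k):
    if s[i,4]>25:
        v,u=np.nonzero((l==i)&(d>0)); P=pts('top',np.c_[u,v],d[v,u]); t=P[:,2]>.145
        print('post',s[i],np.median(P,0).round(3),P[:,2].max().round(3), onplane('top',np.c_[u,v][t],.155).mean(0).round(4) if t.any() else '')
# tube/rubber points by depth height
v,u=np.mgrid[170:290,250:415]; v=v.ravel();u=u.ravel(); P=pts('top',np.c_[u,v],d[v,u]); 
red=(((hsv[...,0]<8)|(hsv[...,0]>172))&(hsv[...,1]>110)&(hsv[...,2]>60))[v,u]
b=(P[:,2]>.13)&~red
R=P[red&(P[:,2]>.12)]; print('red n',len(R),'z',np.median(R[:,2]))
uv=np.c_[u,v][red&(P[:,2]>.12)]
Q=onplane('top',uv,.15); 
for x in np.unique(uv[:,0])[::4]: 
    q=uv[uv[:,0]==x]; w=onplane('top',q,.15); print(x,q[:,1].tolist(),w.mean(0).round(4)[:2])
B=P[b]; cv=B[:,:2].mean(0)
dark=(hsv[v,u,2]<60)
G=P[b&dark&(u>315)&(u<385)&(P[:,2]>.14)&(v>(u-315)*.4+208)]
vx=cv2.fitLine(G[:,:2].astype(np.float32),cv2.DIST_HUBER,0,.01,.01).ravel(); print('grip line',vx,G.min(0),G.max(0))
print('z top',np.percentile(G[:,2],98))
# box
m=(abs(hsv[...,0].astype(int)-110)<15)&(hsv[...,1]>120); m[:,:290]=0;m[:,370:]=0;m[:115]=0;m[184:]=0
v,u=np.nonzero(m);w=onplane('top',np.c_[u,v],.052);print('box',cv2.minAreaRect(w[:,:2].astype(np.float32)))
v,u=np.mgrid[255:275,425:452];v=v.ravel();u=u.ravel();P=pts('top',np.c_[u,v],d[v,u]);P=P[P[:,2]>.11];print('bottle',np.median(P,0))
E
```

```text
post [264 190  16  19 178] [0.482 0.135 0.161] 0.165 [0.4827 0.1369 0.155 ]
post [384 242  15  20 183] [ 0.358 -0.136  0.161] 0.165 [ 0.3587 -0.1373  0.155 ]
red n 132 z 0.14870949096258124
312 [195] [0.4931 0.0429]
316 [195, 196] [0.4918 0.0335]
320 [195, 196] [0.4917 0.0241]
324 [196] [0.4904 0.0148]
328 [196] [0.4903 0.0054]
332 [196, 197] [ 0.489  -0.0039]
336 [197] [ 0.4878 -0.0133]
340 [197, 198] [ 0.4865 -0.0226]
344 [197, 198] [ 0.4864 -0.032 ]
348 [197, 198] [ 0.4863 -0.0413]
352 [197, 198] [ 0.4862 -0.0507]
356 [198] [ 0.4849 -0.06  ]
360 [198, 199] [ 0.4836 -0.0694]
364 [198, 199, 200, 201, 202] [ 0.48   -0.0786]
368 [198, 199, 200, 201, 202, 203, 204] [ 0.4775 -0.0879]
grip line [ 0.41811308  0.908395    0.40149814 -0.03971472] [ 0.30216885 -0.12182786  0.14004508] [0.44919888 0.03411307 1.08449555]
z top 0.15748545756781854
box ((0.628442108631134, -0.004304245114326477), (0.13721014559268951, 0.13381057977676392), 1.2154319286346436)
bottle [ 0.33045808 -0.2651482   0.12863617]
```

View pics/crop.png

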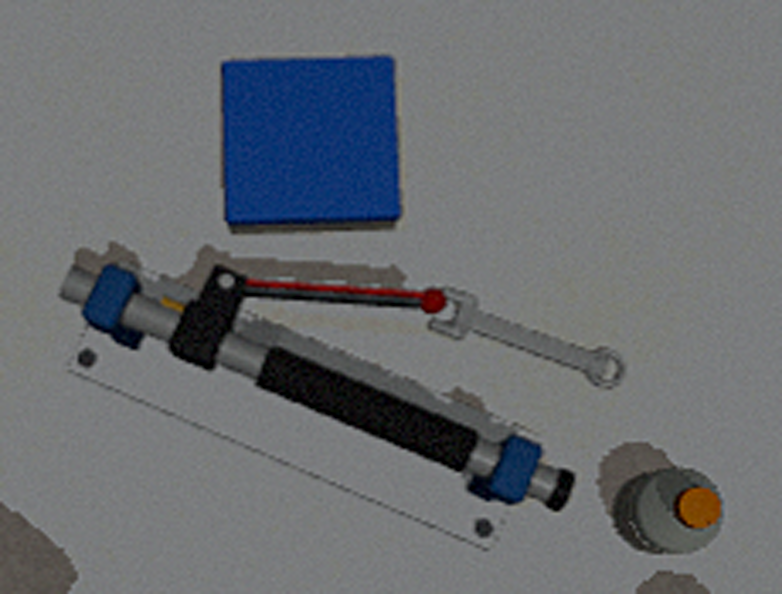

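Post spacing comes out at 300 mm and the blade's slope matches 0.34 rad, so the stand pose holds. The pivot is about (0.492, 0.055) and the press point about (0.488, -0.050). I'll go above the outer side with the fingers shut and the tool's y along the blade normal.

Request:
{"op": "arm_command", "data": {
  "moves": [
    [1, -501, -388, 0, 1.2],
    [1, -501, -388, 0, 1.2],
    [1, -501, -388, 0, 1.2],
    [1, -501, -388, 0, 1.2],
    [1, -501, -388, 0, 1.2],
    [1, -501, -388, 0, 1.2],
    [1, -501, -388, 0, 1.2],
    [1, -501, -388, 0, 1.2],
    [1, -501, -388, 0, 1.2],
    [1, -501, -388, 0, 1.2],
    [1, -501, -388, 0, 1.2],
    [1, -501, -388, 0, 1.2]
  ],
  "squeeze": 30
}}

```text
clock: 1.3
tcp_pos: [0.5176, -0.0249, 0.248]
orientation: [-0.0, 0.737, 0.676, 0.0]
wrist_force: [0.9, 1.0, 0.9]
finger_gap: 0.0003
```

Request:
{"op": "arm_command", "data": {
  "moves": [
    [1, -28, 17, 0, 0],
    [1, -28, 17, 0, 0],
    [1, -28, 17, 0, 0]
  ]
}}

```text
clock: 1.6
tcp_pos: [0.5315, -0.0528, 0.2475]
orientation: [-0.001, 0.737, 0.675, -0.0]
wrist_force: [0.6, 0.5, -0.2]
finger_gap: -0.0002
```

```bash
python3 - <<'E'
from h import *
s=env.get_state(); print(env.finger_overhang,s['tcp_pos'],s['orientation'],s['wrist_force'],s['joint_pos'])
im,d=snap('side'); im2,_=snap('top')
a=cv2.resize(im[110:250,250:420],None,fx=3,fy=3); b=cv2.resize(im2[150:290,260:410],None,fx=3,fy=3)
cv2.imwrite('pics/c1.png',np.hstack([a[:, :420],b[:,:380]]) )
E
```

```text
0.017 [ 0.53149667 -0.05279896  0.24751378] [-9.00746254e-04  7.37476017e-01  6.75372626e-01 -3.58338206e-04] [ 0.56312903  0.48380167 -0.23184792] [-2.49569893e-01  2.35442487e-01 -6.03479259e-02  1.27690565e+00
  3.87324549e-04  1.40908182e+00]
```

View pics/c1.png

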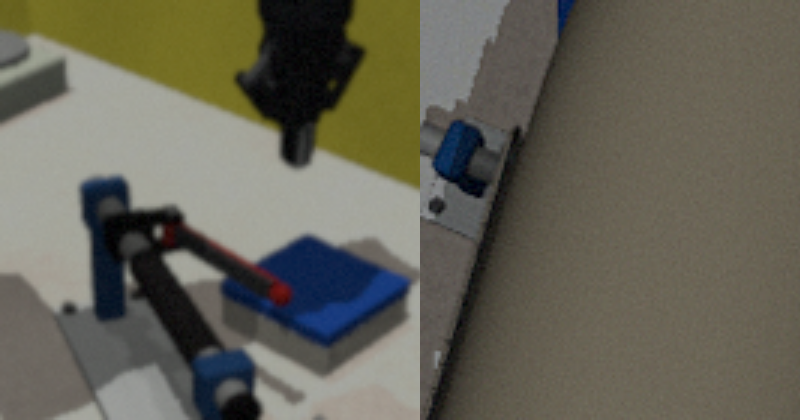

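The side view shows the shut fingers above and outside the lever, with its ball at (282,292) in the crop. The knuckles bulge well above the tips. The top view is blocked by the arm. I'll go down, then in to just short of contact.

Request:
{"op": "arm_command", "data": {
  "moves": [
    [1, 0, 0, 30, 0],
    [1, 0, 0, 60, 0],
    [1, 0, 0, 85, 0],
    [1, 0, 0, 102, 0],
    [1, 0, 0, 102, 0],
    [1, 0, -8, 102, 0],
    [1, 0, -14, 102, 0],
    [1, 0, -18, 102, 0],
    [1, 0, -20, 102, 0],
    [1, 0, -22, 102, 0],
    [1, 0, -22, 102, 0],
    [1, 0, -22, 102, 0]
  ]
}}

```text
clock: 2.9
tcp_pos: [0.5101, -0.0505, 0.1464]
orientation: [0.0, 0.737, 0.676, 0.0]
wrist_force: [0.5, 0.9, -0.1]
finger_gap: -0.0001
```

```bash
python3 - <<'E'
from h import *
s=env.get_state(); print(s['tcp_pos'],s['orientation'],s['wrist_force'])
im,d=snap('side')
cv2.imwrite('pics/c2.png',cv2.resize(im[110:250,260:420],None,fx=5,fy=4.2,interpolation=cv2.INTER_CUBIC))
E
```

```text
[ 0.51011707 -0.05045774  0.14642083] [1.40007944e-04 7.36913955e-01 6.75986526e-01 1.41489337e-04] [ 0.50077446  0.92183328 -0.06170562]
```

View pics/c2.png

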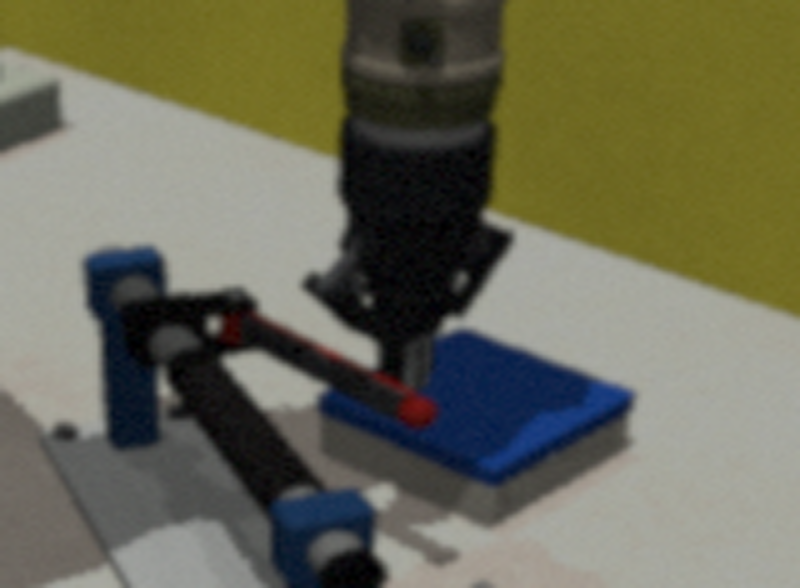

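The side crop shows the fingers just outside the red face at about (405,370), at blade height and clear of the bar. Creeping in to contact.

Request:
{"op": "arm_command", "data": {
  "moves": [
    [1, 0, -3, 0, 0],
    [1, 0, -5, 0, 0],
    [1, 0, -6, 0, 0],
    [1, 0, -7, 0, 0],
    [1, 0, -8, 0, 0],
    [1, 0, -9, 0, 0],
    [1, 0, -9, 0, 0]
  ]
}}

```text
clock: 3.65
tcp_pos: [0.5015, -0.0496, 0.1464]
orientation: [0.0, 0.737, 0.676, 0.0]
wrist_force: [2.0, -0.1, -1.9]
finger_gap: 0.0
```

Request:
{"op": "arm_command", "data": {
  "moves": [
    [1, 0, -1, 0, 0],
    [1, 0, -2, 0, 0],
    [1, 0, -3, 0, 0],
    [1, 0, -4, 0, 0],
    [1, 0, -4, 0, 0]
  ]
}}

```text
clock: 4.15
tcp_pos: [0.4972, -0.0494, 0.1464]
orientation: [0.0, 0.737, 0.676, 0.0]
wrist_force: [4.2, -0.6, -1.6]
finger_gap: 0.0001
```

Request:
{"op": "arm_command", "data": {
  "moves": [
    [1, 0, -3, 0, 0.04],
    [1, 0, -6, 0, 0.08],
    [1, 0, -9, 0, 0.12],
    [1, -1, -12, 0, 0.16],
    [1, -1, -15, 0, 0.19],
    [1, -1, -18, 0, 0.22],
    [1, -1, -20, 0, 0.24],
    [1, -2, -22, 0, 0.26],
    [1, -2, -22, 0, 0.26]
  ]
}}

```text
clock: 5.05
tcp_pos: [0.4765, -0.0493, 0.1468]
orientation: [0.001, 0.818, 0.575, 0.002]
wrist_force: [7.6, 1.1, -3.4]
finger_gap: -0.0001
```

Request:
{"op": "arm_command", "data": {
  "moves": [
    [1, 0, -2, 0, 0.015],
    [1, 0, -3, 0, 0.03],
    [1, 0, -4, 0, 0.04],
    [1, 0, -5, 0, 0.05],
    [1, 0, -6, 0, 0.06],
    [1, 0, -6, 0, 0.06]
  ]
}}

```text
clock: 5.65
tcp_pos: [0.4711, -0.0484, 0.1468]
orientation: [0.002, 0.835, 0.55, 0.001]
wrist_force: [7.8, -3.4, -4.1]
finger_gap: 0.0001
```

```bash
python3 - <<'E'
from h import *
for _ in range(3):
    im,d=snap('side'); s=env.get_state(); print(s['tcp_pos'],s['wrist_force'])
hsv=cv2.cvtColor(im,cv2.COLOR_BGR2HSV)
m=((hsv[...,0]<6)|(hsv[...,0]>174))&(hsv[...,1]>140)&(hsv[...,2]>70);m[:,:310]=0;m[:150]=0;m[240:]=0
v,u=np.nonzero(m);o=np.argsort(u)
t=u>u.max()-7; ball=onplane('side',[[u[t].mean(),v[t].mean()]],.14)[0]; print('ball',t.sum(),u.max(),ball)
p=np.array([.4918,.055]);q=ball[:2]-p;print('r',np.hypot(*q),'angle outwards',np.arctan2(q@[.9105,-.4136],q@[-.4136,-.9105]))
E
```

```text
[ 0.47114816 -0.04835449  0.14682449] [ 7.95883241 -2.99193349 -4.28741993]
[ 0.47111633 -0.04836253  0.14679692] [ 7.88132504 -3.27288484 -3.73846104]
[ 0.47112265 -0.0483687   0.146792  ] [ 8.10524833 -3.85031345 -4.52802021]
ball 44 332 [ 0.44760495 -0.06960878  0.14      ]
r 0.1322140356822485 angle outwards 0.08555803090682373
```

Request:
{"op": "arm_command", "data": {
  "moves": [
    [1, 0, -1, 0, 0],
    [1, 0, -1.5, 0, 0],
    [1, 0, -2, 0, 0],
    [1, 0, -2.5, 0, 0],
    [1, 0, -2.5, 0, 0]
  ]
}}

```text
clock: 6.3
tcp_pos: [0.4691, -0.0476, 0.1468]
orientation: [0.002, 0.835, 0.55, 0.001]
wrist_force: [8.4, -4.2, -5.6]
finger_gap: 0.0004
```

Request:
{"op": "arm_command", "data": {
  "moves": [
    [1, 0, -0.5, 0, 0],
    [1, 0, -1, 0, 0],
    [1, 0, -1.5, 0, 0],
    [1, 0, -1.5, 0, 0]
  ]
}}

```text
clock: 6.7
tcp_pos: [0.4679, -0.0472, 0.1468]
orientation: [0.002, 0.835, 0.55, 0.001]
wrist_force: [8.5, -5.1, -5.7]
finger_gap: -0.0002
```

Request:
{"op": "arm_command", "data": {
  "moves": [
    [1, 0, -0.5, 0, 0],
    [1, 0, -1, 0, 0],
    [1, 0, -1.5, 0, 0],
    [1, 0, -1.5, 0, 0]
  ]
}}

```text
clock: 7.1
tcp_pos: [0.4677, -0.0471, 0.1469]
orientation: [0.003, 0.835, 0.55, 0.002]
wrist_force: [12.3, -6.8, -8.8]
finger_gap: -0.0001
```

The last 1.5 mm moved it only 0.2 mm while the force rose to 14 N sideways, so the lever is on its stop. Holding there.

Request:
{"op": "arm_command", "data": {
  "moves": [
    [1, 0, -0.5, 0, 0],
    [1, 0, -0.5, 0, 0],
    [1, 0, -0.5, 0, 0],
    [1, 0, -0.5, 0, 0],
    [1, 0, -0.5, 0, 0],
    [1, 0, -0.5, 0, 0],
    [1, 0, -0.5, 0, 0],
    [1, 0, -0.5, 0, 0],
    [1, 0, -0.5, 0, 0],
    [1, 0, -0.5, 0, 0],
    [1, 0, -0.5, 0, 0],
    [1, 0, -0.5, 0, 0]
  ]
}}

```text
clock: 8.3
tcp_pos: [0.4676, -0.0471, 0.147]
orientation: [0.004, 0.835, 0.55, 0.002]
wrist_force: [13.0, -8.0, -10.1]
finger_gap: -0.0004
```

```bash
python3 - <<'E'
from h import *
im,d=snap('side'); s=env.get_state(); print(s['clock'],s['tcp_pos'],s['wrist_force'])
cv2.imwrite('pics/c3.png',cv2.resize(im[130:250,260:400],None,fx=5,fy=5,interpolation=cv2.INTER_CUBIC))
E
```

```text
8.35 [ 0.46763655 -0.04710324  0.14695892] [12.96236009 -7.04399227 -9.76399353]
```

View pics/c3.png

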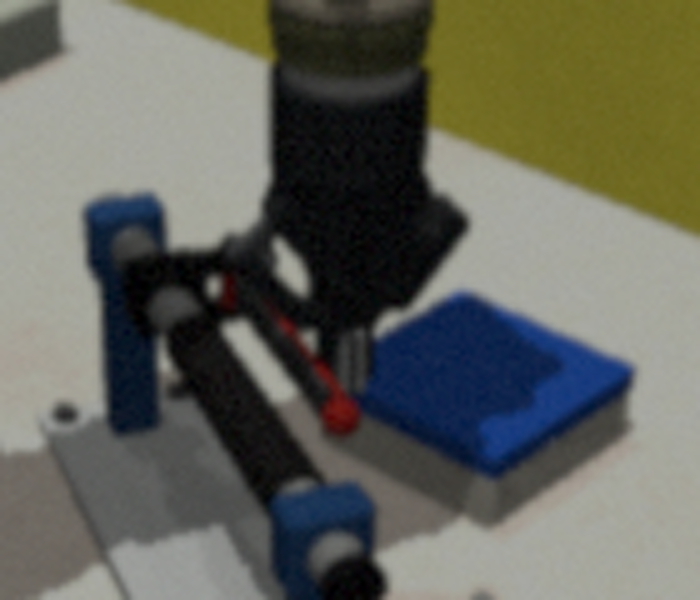

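The lever is nearly parallel to the grip with a clear gap, and the ball is at crop (340,410), i.e. pixel (328,212). I'll compare that with where the ball should be at the stop.

```bash
python3 - <<'E'
from h import *
c=env.get_calibration('side');T=np.linalg.inv(c['pose']);K=np.array([[c['fx'],0,c['cx']],[0,c['fy'],c['cy']],[0,0,1.]])
x=np.array([.9105,-.4136]);y=np.array([.4136,.9105]);p=np.array([.4918,.055])
for a in(0,.2,.25,.28,.3,.32):
    g=.34-a; q=p+.142*(-np.cos(g)*y+np.sin(g)*x); P=T[:3,:3]@np.r_[q,.14]+T[:3,3]
    print(a,cv2.projectPoints(P.reshape(1,3),np.zeros(3),np.zeros(3),K,np.array([c['k1'],0,0,0.]))[0].ravel())
def ball(im):
    hsv=cv2.cvtColor(im,cv2.COLOR_BGR2HSV)
    m=((hsv[...,0]<8)|(hsv[...,0]>172))&(hsv[...,1]>120)&(hsv[...,2]>50);m[:,:300]=0;m[:,360:]=0;m[:150]=0;m[240:]=0
    m=cv2.morphologyEx(m.astype(np.uint8),cv2.MORPH_OPEN,np.ones((3,3)))
    v,u=np.nonzero(m);t=v>v.max()-8;return u[t].mean(),v[t].mean(),(u[t].min()+u[t].max())/2,(v[t].min()+v[t].max())/2
print(ball(np.load('/tmp/side.npz')['im']))
im=cv2.imread('pics/side0.png');print('rest',ball(im))
E
```

```text
0 [342.6974185 207.8638528]
0.2 [333.55161891 211.3659389 ]
0.25 [331.02236795 212.08592756]
0.28 [329.46468958 212.48519555]
0.3 [328.41058458 212.7373575 ]
0.32 [327.34457586 212.97810404]
(np.float64(327.44897959183675), np.float64(212.55102040816325), np.float64(327.5), np.float64(212.5))
rest (np.float64(342.5483870967742), np.float64(207.29032258064515), np.float64(342.5), np.float64(207.5))
```

The ball matches 0.32 rad (0.30 would sit 1 px further right), and it was held for over 1.2 s. Easing out slowly along the arc.

Request:
{"op": "arm_command", "data": {
  "moves": [
    [1, 0, 1, 0, 0],
    [1, 0, 2, 0, 0],
    [1, 0, 3.5, 0, -0.01],
    [1, 0, 5, 0, -0.03],
    [1, 0.5, 7, 0, -0.05],
    [1, 1, 9, 0, -0.07],
    [1, 1.5, 11, 0, -0.09],
    [1, 2, 13, 0, -0.11],
    [1, 2.5, 15, 0, -0.13],
    [1, 3, 17, 0, -0.15],
    [1, 4, 19, 0, -0.17],
    [1, 4, 19, 0, -0.17]
  ]
}}

```text
clock: 9.55
tcp_pos: [0.4843, -0.0495, 0.1467]
orientation: [0.001, 0.785, 0.619, 0.001]
wrist_force: [6.3, -2.6, -3.2]
finger_gap: -0.0
```

Request:
{"op": "arm_command", "data": {
  "moves": [
    [1, 0, 2, 0, -0.02],
    [1, 0.5, 4, 0, -0.04],
    [1, 1, 6, 0, -0.06],
    [1, 1, 8, 0, -0.08],
    [1, 1.5, 10, 0, -0.1],
    [1, 2, 11.5, 0, -0.12],
    [1, 2.5, 13, 0, -0.13],
    [1, 3, 14.5, 0, -0.14],
    [1, 3, 16, 0, -0.15],
    [1, 3.5, 17.5, 0, -0.15],
    [1, 3.5, 19, 0, -0.15],
    [1, 4, 20.5, 0, -0.15]
  ]
}}

```text
clock: 10.75
tcp_pos: [0.5023, -0.0494, 0.1456]
orientation: [-0.001, 0.737, 0.676, -0.001]
wrist_force: [-0.5, -0.1, -0.3]
finger_gap: 0.0001
```

Request:
{"op": "arm_command", "data": {
  "moves": [
    [1, 0, 2, 0, 0],
    [1, 0, 4, 0, 0],
    [1, 0, 8, 0, 0],
    [1, 0, 14, 0, 0],
    [1, 0, 22, 0, 0],
    [1, 0, 25, 0, 0],
    [1, 0, 25, -20, 0],
    [1, 0, 25, -50, 0],
    [1, 0, 25, -80, 0],
    [1, 0, 25, -100, 0],
    [1, 0, 25, -100, 0],
    [1, 0, 25, -100, 0]
  ]
}}

```text
clock: 11.95
tcp_pos: [0.5288, -0.0518, 0.2462]
orientation: [0.0, 0.737, 0.676, 0.0]
wrist_force: [-0.4, 0.9, -0.3]
finger_gap: -0.0004
```

```bash
python3 - <<'E'
from h import *
im,d=snap('side'); s=env.get_state(); print(s['clock'],s['tcp_pos'],s['wrist_force'],abs(s['qvel']).max())
im0=cv2.imread('pics/side0.png')
df=cv2.absdiff(im,im0).max(2)
print('box region diff',df[215:240,325:390].mean(),'bottle',df[270:330,340:380].mean(),'spanner',df[248:290,345:390].mean(),'ref',df[300:380,450:550].mean())
hsv=cv2.cvtColor(im,cv2.COLOR_BGR2HSV)
m=((hsv[...,0]<8)|(hsv[...,0]>172))&(hsv[...,1]>120)&(hsv[...,2]>50);m[:,:300]=0;m[:,360:]=0;m[:150]=0;m[240:]=0
m=cv2.morphologyEx(m.astype(np.uint8),cv2.MORPH_OPEN,np.ones((3,3)));v,u=np.nonzero(m);t=v>v.max()-8;print('ball',u[t].mean(),v[t].mean())
cv2.imwrite('pics/c4.png',cv2.resize(im[110:300,250:420],None,fx=4,fy=3))
E
```

```text
12.0 [ 0.52825329 -0.05168013  0.2452857 ] [-0.55928518  0.24325006 -0.29361596] 0.018447919991041922
box region diff 8.920615384615385 bottle 6.32375 spanner 5.680952380952381 ref 9.30475
ball 342.5483870967742 207.29032258064515
```

View pics/c4.png

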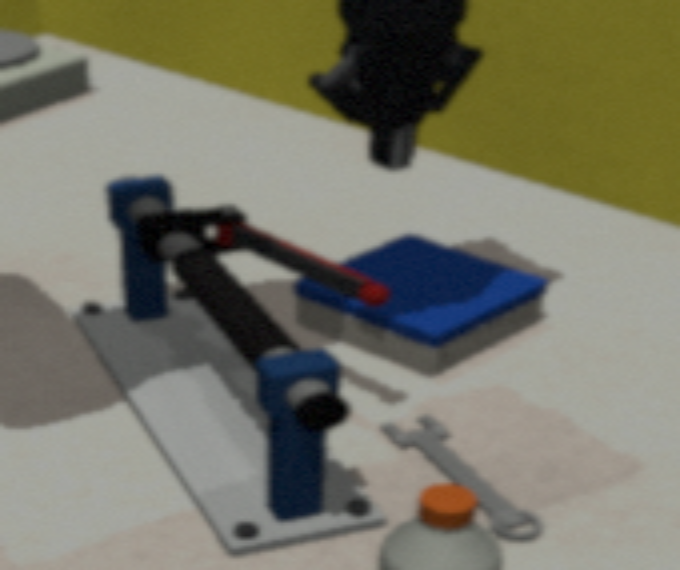

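The lever is back at rest: the ball is at (342.5, 207.3), the same as at the start. The fingers are clear above, and the box, spanner and bottle haven't moved.

Request:
{"op": "arm_command", "data": {
  "moves": [
    [1, 0, 25, -105, 0],
    [1, 0, 25, -105, 0],
    [1, 0, 25, -105, 0],
    [1, 0, 25, -105, 0]
  ]
}}

```text
clock: 12.4
tcp_pos: [0.5544, -0.0542, 0.3516]
orientation: [0.001, 0.737, 0.676, 0.0]
wrist_force: [0.1, -0.5, -0.3]
finger_gap: -0.0
```

```bash
python3 -c "
from workcell import env
print(env.get_state()['tcp_pos'],abs(env.get_state()['qvel']).max()); print(env.hand_in())"
```

```text
[ 0.55441301 -0.05417183  0.35162513] 0.0842600925880355
the job is handed in; nothing more can be done
None
```

I pressed the brake lever in to its stop with the backs of the shut fingers, held it for over 1.2 s, eased it back out over about 2.4 s, and handed in at about 12.4 s of the 32 s allowed.

- **At the stop:** the last 1.5 mm of commanded travel moved the fingers only 0.2 mm. The wrist force was about 15 N sideways, or about 18 N in all with a 10 N downward part. In the side view the ball sat where it should at 0.32 rad, with a clear gap between lever and bar.
- **Back at rest:** the ball returned to the same pixel as at the start. I couldn't read the lever's speed directly, but it stayed in contact with the fingers as they backed off at about 20 mm/s.
- **Box, bottle and spanner:** before-and-after side pictures differ no more there than on bare bench. I checked this by image difference only, not by measuring their positions again.
- **At the end:** the fingers were about 0.2 m above the lever, and the wrist force was within 1 N of zero.

Two things were less certain. One rough measurement of the ball, taken part-way through the press, put it 10 mm too close to the pivot, so I discarded it. I put the downward force down to friction on the blade, but didn't confirm that.

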